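Set the tart press height stop and store it

ROBOT

A 7-joint arm with a two-finger parallel gripper is mounted at the origin on the work surface. World frame = base frame: x ahead of the robot, y to its left, z up, the work surface at z = 0. Lengths are in m, angles in rad, forces in N, time in s.
With the tool pointing down it reaches from about 0.425 to 0.95 m from the base axis. Payload 16.7 kg.
Tool frame: the origin (TCP) lies midway between the tips of the shut fingers; the grasp point (between the pads) lies 19 mm behind it; z points along the fingers, x is the direction in which the jaws open and shut, and the axes are right-handed (so a half turn about z gives the same grasp; the last joint's range is limited). The gripper opens to 94 mm and grips with 3 to 60 N. Pads are 16 mm wide; open, the fingers measure 119 mm over their backs; the gripper's body (75 mm by 177 mm) begins 78 mm behind the grasp point.
Start: joints at [0.967, 0.426, 0.074, 1.606, -0.034, 1.111, -0.067], TCP at [0.296, -0.606, 0.205] pointing down, gripper open.
Joint ranges: [-2.85, 2.85], [-0.5, 2.14], [-1.23, 1.37], [0.21, 2.46], [-1.02, 4.16], [0.16, 2.05], [-2.73, 2.73]. Speed limits (rad/s): [1.89, 1.89, 2.39, 2.39, 3.01, 3.01, 3.01].

INTERFACE

Orientations are given as [roll, pitch, yaw] about the fixed x, y, z axes, in that order (R = Rz(yaw) Ry(pitch) Rx(roll)).
In Python, from cell import sense, camera, camera_model, workorder gives the robot as it stands.
- The arm moves only by the tool send_rows, never from a script. Its argument "targets" is a list of rows, each a list of 4 numbers: the shift along the tool's x, y, z each as a share of 0.3 m, from -1 to 1, then the turn about the tool's z as a share of 120 degrees, from -1 to 1. A call has exactly 5 rows; each row shifts and turns the pose as measured when the row begins, along the tool's axes as they then stand; what a row does not reach is not made up. A row lasts 1/10 s, in which the tool goes at most 50 mm and 8.59 degrees, less where a joint would pass 70% of its speed; a pose out of reach is approached as far as the arm can. A call with a number of a shift or a turn outside -1 to 1 is refused whole. A call with a gripper value outside its range is refused whole. "hand" is the closure in counts, from 0 (fully open) to 255 (shut), set as the call begins (left out, the last holds). The fingers move at their own pace and stop on an object; "grip_force" is the grip in N (left out, the last holds). Time passes only in rows, so rows that do not move let the fingers close, or fill a call up. It gives the time, the measured TCP pose, the force and the opening at its end, in the units of the state.
- sense(): the state, without advancing time (a new reading comes with each control period).
- camera(name): name is "side" or "top" or "wrist"; returns the picture (384x512x3 uint8, red, green, blue); there is no depth.
- camera_model(name): a dict with "camera_matrix" (3x3 intrinsics, pixels), "pose" (4x4, takes a point from camera to world coordinates). Camera axes: x right, y up, looking along -z (the intrinsics and any distortion apply to the point x, -y, -z); pixel columns grow to the right and rows downward; lengths in m; the calibration is good to about 2 mm. A picture is of the moment at which its call begins: read the wrist's pose just before it. camera_model takes no time and is no camera call; for the wrist camera it gives the pose at the moment of the call.
- workorder.hand_in(): hands the job in, once; it reports no verdict.
The state is a dict: "t": time; "joint_positions": joint angles; "dq": joint speeds; "joint_torque": joint torques, N m; "eef_pos": TCP position; "tool_rot": TCP orientation; "force": force on the tool from outside, world axes, zero at the start; "moment": the same for the moment, N m; "grip_width": opening from 0.0 (shut) to 1.0 (fully open).
Only numpy, scipy, OpenCV 4.12 (cv2) and the standard library are available. Lean on these libraries where they do the work, as an engineer would, in place of code of your own. Each camera call takes 0.05 s, during which the arm holds its last target.

TASK

Set the tart press to the baked tart standing on its round bed: slide the stop rod gently down until its foot rests on the tart, then swing the clamp lever fully round to its locked end. Then store the height on the separate switch box: push the sprung toggle under the clear guard fully over to the side where the press stands, hold it over for at least one second, and let it spring back to the centre. Never push the toggle the other way, and leave the tart and the other things on the table where they are.

Things in the scene. Friction and masses are not known exactly. Their poses are not given: they have to be found in the camera images.
- stop_knob (a point): Centre of the black round knob (diameter 32 mm, height 30 mm) on top of the press's upright stop rod (diameter 12 mm). The rod slides vertically in the press's bracket (top 190 mm above the table) against 3 N dry friction, stays where it is left and does not turn. Its white round foot (diameter 28 mm) has its underside 145 mm straight below this point.
- stop (a joint): How far the stop rod has been slid down from its top position, in m (0 to 0.078). The bed's height differs every time, so the foot meets the tart at a depth that must be felt.
- tart_center (a point): Centre (half-way up) of the loose baked tart under the stop rod: solid, flat top, diameter 102 mm, height 28 mm, about 0.25 kg. It stands on the press's round steel bed. It is brittle: it must not be pressed with more than 30 N.
- clamp_pivot (a point): A point fixed to the press on the vertical pivot axis of the clamp lever, 230 mm above the table, 55 mm to the +y side of the rod. Axes: x from the rod towards the press's column, y from the rod towards the pivot, z up.
- clamp (a joint): Angle of the clamp lever in rad, 0 (open: the lever points along the clamp_pivot's +y) to 1.4 (locked end stop: it points almost along its -x, towards the robot), growing anticlockwise seen from above. It stays where it is left; friction 0.12 N m (2 N at the handle). Locked means above 1.2.
- clamp_handle (a point): Point on the axis of the clamp lever's upright black round handle post (diameter 16 mm, its top 17 mm above this point, the lever arm's top 27 mm below it), 60 mm from the pivot axis.
- toggle_pivot (a point): Pivot of the toggle, in the sloping front panel of the grey switch box (170 mm wide), 130 mm above the table. Axes: x level, into the box (roughly away from the robot), y level along the panel, to the left for somebody facing it, z up. The panel slopes 35 degrees from level and faces the robot: its outward normal is (-0.574, 0, 0.819) in these axes.
- guard_edge (a point): Middle of the front lower edge of the clear plastic guard over the toggle: a level sheet 4 mm thick, 180 mm wide (y), reaching 100 mm back (+x) from here; two posts carry it 90 mm behind this edge, at y = +-80 mm. This point is 42 mm in front of the toggle's pivot and 98 mm above it. Axes as toggle_pivot. Fingers must come in below this edge, tilted about 35 to 40 degrees from vertical, along the panel's normal.
- toggle (a joint): Angle of the toggle in rad: 0 centred, up to +0.45 when the tip is pushed to toggle_pivot's +y, -0.45 to its -y. A spring of 0.27 N m/rad brings it back. Fully over means beyond 0.3 rad.
- toggle_tip (a point): Tip of the toggle, a short round bat (diameter 11 mm over its outer half) standing straight out of the panel when centred, 42 mm from the pivot.
- tartlet_a_c (a point): Bystander: centre of a small tart, diameter 66 mm, height 22 mm.
- tartlet_b_c (a point): Bystander: centre of a small tart, diameter 72 mm, height 24 mm.
- ring_c (a point): Bystander: centre of a steel tart ring, diameter 80 mm, height 20 mm.
- bowl_c (a point): Bystander: centre of a steel bowl, diameter 130 mm, height 60 mm.
- jar_c (a point): Bystander: centre of an amber glass jar, diameter 70 mm, height 110 mm.
- spatula_grip (a point): Bystander: grip of a spatula lying on the table.
Not all that is in view belongs to the job. Leave any orange look-alike of the part that bears toggle_pivot alone.

How it is judged:
By the outcome, as a careful person would: the job done as asked, in the order asked, and still so for the second after the job is handed in, with the robot touching nothing.
It also fails if it takes over 64 s, if anything falls off the work surface, if the arm or the gripper's body presses on something with over 40 N, if the wrist force passes 120 N, or if a joint passes its speed limit or range.

## Working session

There is one attempt and no reset: what is moved stays moved. The work goes in short steps, Python scripts to look and compute and a tool call to move; the robot and the scene stay as the last step left them, time stands still between calls to the robot, and variables do not carry over. Pictures are saved under pics/ and viewed, and the job is handed in when it is done.

Besides the shell and the picture viewer there is one more tool, called as name([rows], argument=value, ...), one row to a line, values as JSON. send_rows: Moves the arm, as the interface text tells. Shift numbers are shares of 0.3 m and turn numbers shares of 120 degrees, none past 1 either way. Its arguments: {"type":"object","properties":{"targets":{"type":"array"},"hand":{"type":"number"},"grip_force":{"type":"number"}},"required":["targets"]}

```bash
ls; mkdir -p pics; python3 - <<'E'
from cell import sense,camera,camera_model
import cv2
print(sense())
for n in ("side","top","wrist"):
    m=camera_model(n); print(n,m)
    cv2.imwrite(f"pics/{n}0.png",camera(n)[:,:,::-1])
E
```

```text
pics
{'t': 0.0, 'joint_positions': array([ 0.96648914,  0.42670381,  0.07383191,  1.60664079, -0.03405739,
        1.11080014, -0.06708738]), 'dq': array([ 8.01998849e-04,  3.14626516e-05,  1.27796110e-03, -4.35106725e-04,
        1.36041605e-03,  1.13328721e-03, -1.45910562e-04]), 'joint_torque': array([ 1.91202480e-04, -9.35842609e+01,  3.66692908e+00, -4.54207277e+01,
       -4.88313055e-02,  2.00327835e-02,  8.00391945e-05]), 'eef_pos': array([ 0.29628742, -0.60598714,  0.20477897]), 'tool_rot': array([ 3.14146857e+00,  1.28794620e-03, -1.11597307e+00]), 'force': array([-0.48234962, -0.01366719, -0.39647028]), 'moment': array([-0.06827332,  0.05449752,  0.0127573 ]), 'grip_width': 0.9994709115243559}
side {'camera_matrix': array([[360.60524738,   0.        , 251.7442025 ],
       [  0.        , 360.60524738, 196.99743023],
       [  0.        ,   0.        ,   1.        ]]), 'pose': array([[-0.831023  ,  0.40401227, -0.38232821,  0.0821516 ],
       [-0.55594909, -0.58113045,  0.59431305,  0.69942636],
       [ 0.01792719,  0.70644284,  0.70754303,  1.04054702],
       [ 0.      
[... 305 characters left out ...]
5839e-01],
       [-9.99208957e-01, -3.95616540e-02,  4.04183056e-03,
         1.63069140e-03],
       [-4.33842024e-03,  2.09473281e-01,  9.77804747e-01,
         1.89763077e+00],
       [ 0.00000000e+00,  0.00000000e+00,  0.00000000e+00,
         1.00000000e+00]])}
wrist {'camera_matrix': array([[333.03447233,   0.        , 262.81201197],
       [  0.        , 333.03447233, 193.79029433],
       [  0.        ,   0.        ,   1.        ]]), 'pose': array([[ 0.43931634,  0.86477171,  0.24325098,  0.36667   ],
       [-0.89832944,  0.42360097,  0.11647504, -0.57001761],
       [-0.00231703, -0.2696889 ,  0.96294472,  0.38376653],
       [ 0.        ,  0.        ,  0.        ,  1.        ]])}
```

View pics/side0.png

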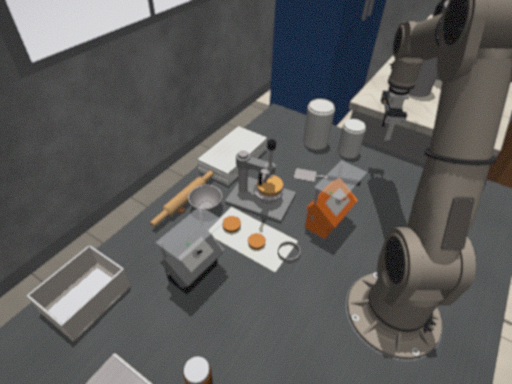

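View pics/top0.png

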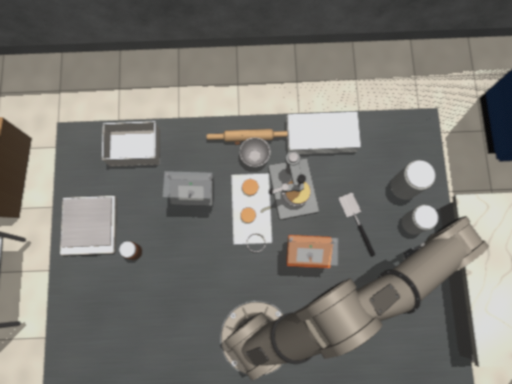

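View pics/wrist0.png

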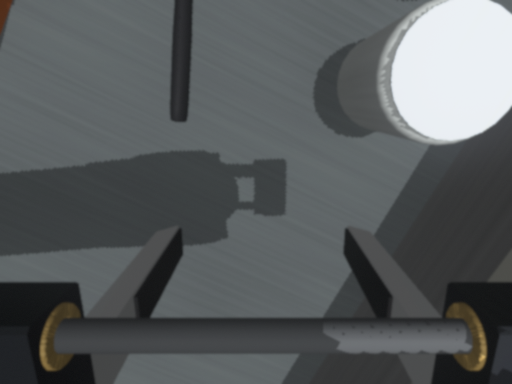

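```bash
cat > h.py <<'E'
import numpy as np,cv2
from cell import sense,camera,camera_model
from scipy.spatial.transform import Rotation as Ro
def ray(m,uv):
    K=m["camera_matrix"];P=m["pose"]
    d=np.array([(uv[0]-K[0,2])/K[0,0],-(uv[1]-K[1,2])/K[1,1],-1.])
    d=P[:3,:3]@d
    return P[:3,3],d/np.linalg.norm(d)
def plane(m,uv,z):
    o,d=ray(m,uv); return o+d*(z-o[2])/d[2]
def tri(obs):
    A=np.zeros((3,3));b=np.zeros(3)
    for m,uv in obs:
        o,d=ray(m,uv);M=np.eye(3)-np.outer(d,d);A+=M;b+=M@o
    p=np.linalg.solve(A,b)
    return p,[float(np.linalg.norm((np.eye(3)-np.outer(ray(m,uv)[1],ray(m,uv)[1]))@(p-m["pose"][:3,3]))) for m,uv in obs]
def proj(m,p):
    P=m["pose"];K=m["camera_matrix"];c=P[:3,:3].T@(np.asarray(p)-P[:3,3])
    return np.array([K[0,0]*c[0]/-c[2]+K[0,2],K[1,1]*-c[1]/-c[2]+K[1,2]])
def crop(src,box,out,s=6):
    x0,y0,x1,y1=box
    im=cv2.imread(src)[y0:y1,x0:x1]
    cv2.imwrite(out,cv2.resize(im,None,fx=s,fy=s,interpolation=cv2.INTER_CUBIC))
E
python3 - <<'E'
from h import *
crop("pics/top0.png",(150,140,280,230),"pics/c1.png",6)
crop("pics/top0.png",(260,130,350,220),"pics/c2.png",6)
crop("pics/side0.png",(145,170,245,295),"pics/c3.png",4)
crop("pics/side0.png",(215,130,310,225),"pics/c4.png",6)
E
```

```text
(no output)
```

View pics/c1.png

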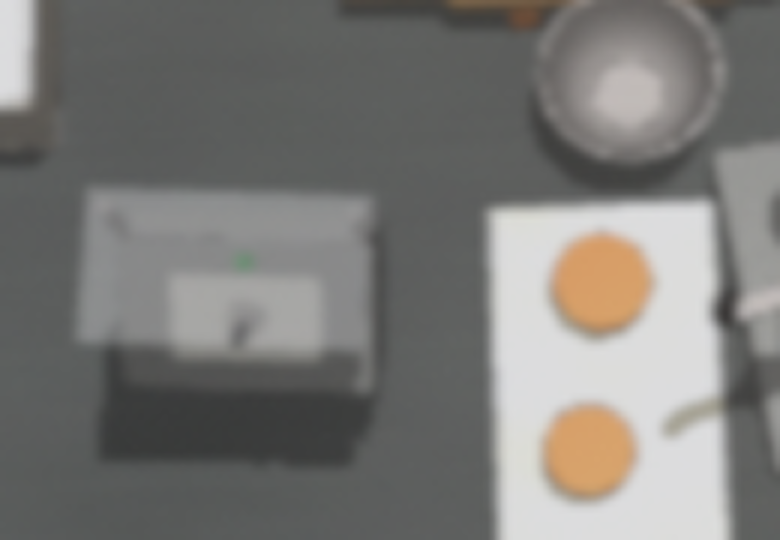

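View pics/c2.png

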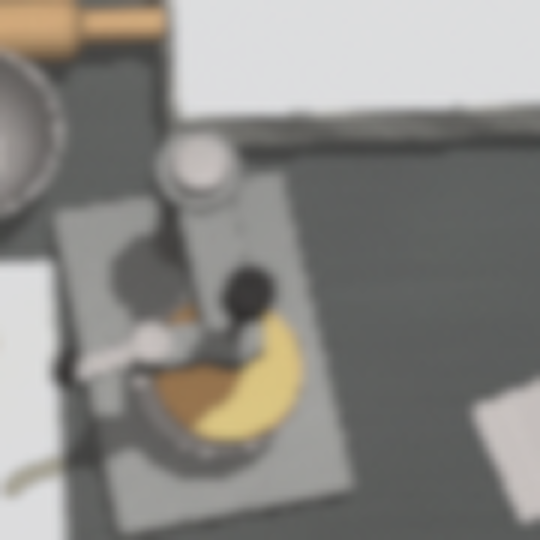

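View pics/c3.png

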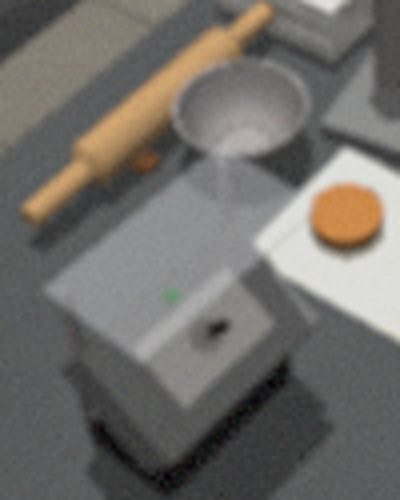

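View pics/c4.png

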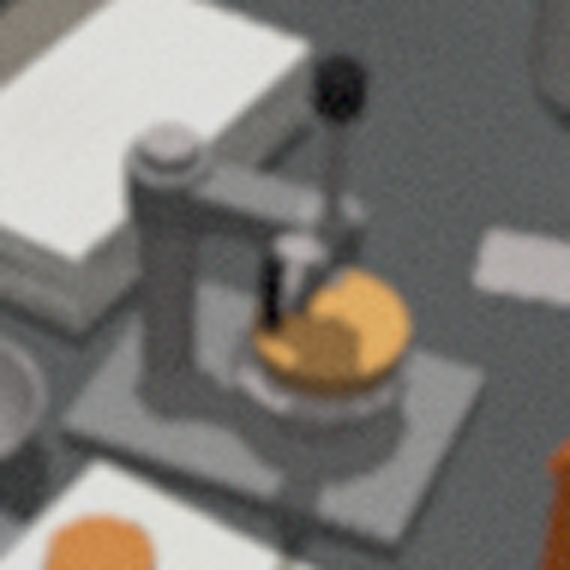

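```bash
python3 - <<'E'
from h import *
T=camera_model("top");S=camera_model("side")
t=lambda u,v,x0,y0,s:(x0+u/s-.42,y0+v/s-.42)
c2=lambda u,v:t(u,v,260,130,6); c4=lambda u,v:t(u,v,215,130,6); c1=lambda u,v:t(u,v,150,140,6); c3=lambda u,v:t(u,v,145,170,4)
for n,a,b in [("knob",c2(248,293),c4(340,90)),("handle",c2(66,367),c4(270,290)),("pivotcap",c2(152,340),c4(300,245)),("column",c2(200,163),c4(172,148)),
 ("toggletip",c1(240,328),c3(217,328)),("led",c1(246,261),c3(173,296)),("guardFL",c1(80,342),c3(145,357)),("guardBL",c1(88,188),c3(48,290)),("guardBR",c1(374,198),c3(210,165))]:
    p,r=tri([(T,a),(S,b)]); print(n,np.round(a,1),np.round(b,1),p.round(4),np.round(r,4))
print("tart edge yellow z", plane(T,c2(235,365),.1))
E
```

```text
knob [300.9 178.4] [271.2 144.6] [ 0.5771 -0.1844  0.2875] [0.001 0.001]
handle [270.6 190.7] [259.6 177.9] [ 0.5501 -0.0736  0.228 ] [0. 0.]
pivotcap [284.9 186.2] [264.6 170.4] [ 0.5672 -0.1303  0.2133] [0.0017 0.0017]
column [292.9 156.7] [243.2 154.2] [ 0.6849 -0.1684  0.207 ] [0.002 0.002]
toggletip [189.6 194.2] [198.8 251.6] [0.5632 0.241  0.1576] [0.0022 0.0022]
led [190.6 183.1] [187.8 243.6] [0.6089 0.2369 0.158 ] [0.0014 0.0014]
guardFL [162.9 196.6] [180.8 258.8] [0.5402 0.3298 0.2418] [0.0007 0.0007]
guardBL [164.2 170.9] [156.6 242.1] [0.6385 0.3243 0.2373] [0.0033 0.0033]
guardBR [211.9 172.6] [197.1 210.8] [0.6369 0.1487 0.2084] [0.0014 0.0014]
tart edge yellow z [ 0.57660874 -0.19377344  0.1       ]
```

send_rows([
  [0,0,-0.166,0],
  [0,0,-0.166,0],
  [0,0,-0.166,0],
  [0,0,-0.166,0.07],
  [0,0,-0.1,0.07],
], hand=255, grip_force=20)

```text
t: 0.65
eef_pos: [0.2951, -0.604, 0.4344]
tool_rot: [3.137, 0.013, -1.415]
force: [-0.3, 0.4, 0.0]
grip_width: 0.61
```

```bash
cat >> h.py <<'E'
def plan(target,yaw=None,n=None,vmax=.048,R0=None,p0=None):
    s=sense(); p=s["eef_pos"] if p0 is None else np.array(p0); R=Ro.from_euler("xyz",s["tool_rot"])
    d=np.array(target)-p
    dy=0 if yaw is None else (yaw-s["tool_rot"][2]+np.pi)%(2*np.pi)-np.pi
    k=max(int(np.ceil(np.linalg.norm(d)/vmax-1e-9)),int(np.ceil(abs(np.degrees(dy))/8.4)),n or 1)
    k=5*int(np.ceil(k/5))
    print("now",s["t"],p.round(4),s["tool_rot"].round(3),"rows",k)
    for i in range(k):
        Ri=R*Ro.from_rotvec([0,0,-dy*i/k])
        r=Ri.inv().apply(d/k)/.3
        print([round(float(x),3) for x in r]+[round(-np.degrees(dy)/k/120,3)])
E
python3 -c "
from h import *
plan([.5,-.17,.43],.17)"
```

```text
now 0.65 [ 0.2951 -0.604   0.4344] [ 3.137  0.013 -1.415] rows 15
[-0.088, -0.06, 0.002, np.float64(-0.05)]
[-0.081, -0.069, 0.002, np.float64(-0.05)]
[-0.074, -0.077, 0.002, np.float64(-0.05)]
[-0.065, -0.084, 0.002, np.float64(-0.05)]
[-0.056, -0.091, 0.002, np.float64(-0.05)]
[-0.046, -0.096, 0.002, np.float64(-0.05)]
[-0.036, -0.101, 0.002, np.float64(-0.05)]
[-0.025, -0.104, 0.002, np.float64(-0.05)]
[-0.014, -0.106, 0.002, np.float64(-0.05)]
[-0.002, -0.107, 0.002, np.float64(-0.05)]
[0.009, -0.106, 0.002, np.float64(-0.05)]
[0.02, -0.105, 0.002, np.float64(-0.05)]
[0.031, -0.102, 0.002, np.float64(-0.05)]
[0.042, -0.098, 0.002, np.float64(-0.05)]
[0.052, -0.093, 0.002, np.float64(-0.05)]
```

send_rows([
  [-0.12,-0.08,0,-0.07],
  [-0.11,-0.1,0,-0.07],
  [-0.1,-0.12,0,-0.07],
  [-0.08,-0.13,0,-0.07],
  [-0.06,-0.14,0,-0.07],
], hand=255)

```text
t: 1.15
eef_pos: [0.389, -0.3979, 0.4389]
tool_rot: [3.141, 0.008, -0.681]
force: [0.8, 0.7, 0.8]
grip_width: 0.185
```

send_rows([
  [-0.05,-0.14,0,-0.07],
  [-0.02,-0.145,0,-0.07],
  [0,-0.145,0,-0.07],
  [0.02,-0.145,0,-0.06],
  [0.03,-0.1,0,0],
])

```text
t: 1.65
eef_pos: [0.4661, -0.194, 0.4392]
tool_rot: [-3.138, 0.007, -0.091]
force: [0.3, 0.3, 0.0]
grip_width: 0.003
```

```bash
python3 - <<'E'
from h import *
import pickle
print(sense()["t"],sense()["eef_pos"],sense()["tool_rot"],sense()["joint_positions"].round(3))
m=camera_model("wrist");im=camera("wrist")
cv2.imwrite("pics/w1.png",im[:,:,::-1]);pickle.dump(m,open("w1.pkl","wb"))
E
```

```text
1.65 [ 0.4661312  -0.19403194  0.43921583] [-3.13788659  0.00675319 -0.0913984 ] [ 0.54   0.035 -0.28   1.605  0.007  1.511  0.169]
```

View pics/w1.png

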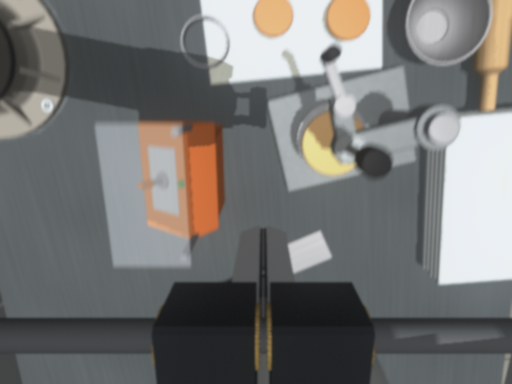

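```bash
python3 - <<'E'
from h import *
import pickle
T=camera_model("top");S=camera_model("side");W=pickle.load(open("w1.pkl","rb"))
im=cv2.imread("pics/w1.png")
def blob(box,thr=45):
    x0,y0,x1,y1=box;g=im[y0:y1,x0:x1].max(2)<thr
    n,l,st,c=cv2.connectedComponentsWithStats(g.astype(np.uint8));i=1+np.argmax(st[1:,4]);print(st[i],c[i]+[x0,y0]);return c[i]+[x0,y0]
k=blob((352,140,398,182));h=blob((315,40,350,68))
for n,a,b,c in [("knob",(300.9,178.4),(271.2,144.6),k),("handle",(270.6,190.7),(259.6,177.9),h),("cap",(284.9,186.2),(264.6,170.4),(344,103))]:
    for obs in ([(T,a),(S,b),(W,c)],[(T,a),(W,c)],[(S,b),(W,c)]):
        p,r=tri(obs);print(n,p.round(4),np.round(r,4))
# tart top: yellow
hsv=cv2.cvtColor(im,cv2.COLOR_BGR2HSV)
E
python3 -c "
from h import *
crop('pics/w1.png',(260,20,470,200),'pics/w1c.png',3.8)"
```

```text
[ 6 10  9 15 56] [360.75 156.  ]Traceback (most recent call last):
  File "<stdin>", line 8, in <module>
  File "<stdin>", line 7, in blob
    return _wrapfunc(a, 'argmax', axis=axis, out=out, **kwds)
    return bound(*args, **kwds)
ValueError: attempt to get argmax of an empty sequence
```

View pics/w1c.png

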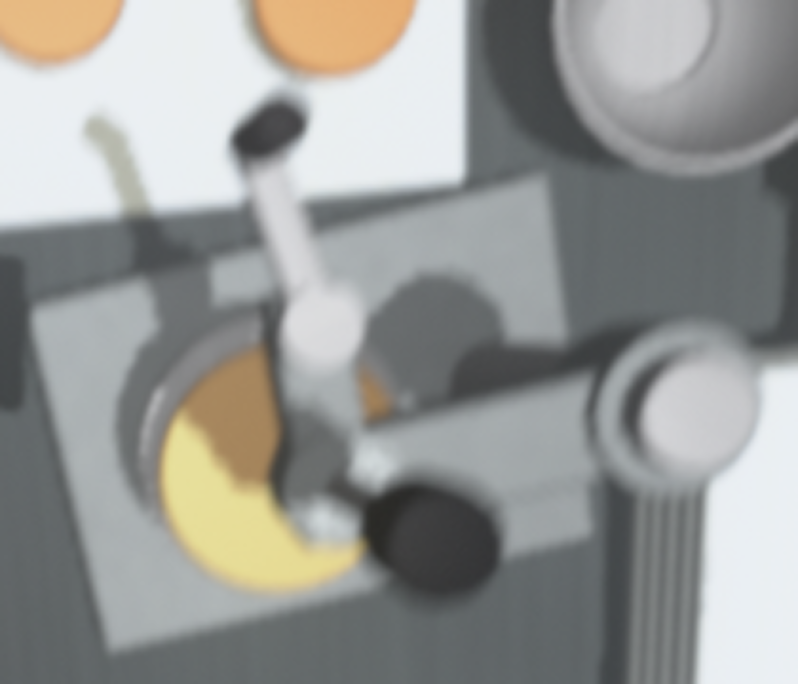

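```bash
python3 - <<'E'
from h import *
import pickle
T=camera_model("top");S=camera_model("side");W=pickle.load(open("w1.pkl","rb"))
wc=lambda u,v:(260+u/3.8-.4,20+v/3.8-.4)
for n,a,b,c in [("knob",(300.9,178.4),(271.2,144.6),wc(434,541)),("handle",(270.6,190.7),(259.6,177.9),wc(268,131)),("cap",(284.9,186.2),(264.6,170.4),wc(325,328))]:
    for obs in ([(T,a),(S,b),(W,c)],[(T,a),(W,c)],[(S,b),(W,c)]):
        p,r=tri(obs);print(n,p.round(4),np.round(r,4))
print("cam",W["pose"][:3,3])
# tart top edge points in wrist -> circle fit of plane intersections vs z
pts=[wc(*q) for q in [(161,480),(172,525),(200,565),(240,587),(285,590),(330,577),(360,553),(180,410),(210,375)]]
def cfit(P):
    A=np.c_[2*P,np.ones(len(P))];s=np.linalg.lstsq(A,(P**2).sum(1),rcond=None)[0];return s[:2],np.sqrt(s[2]+s[:2]@s[:2])
for z in (.08,.09,.1,.11,.12,.13):
    c,r=cfit(np.array([plane(W,q,z)[:2] for q in pts]));print("W",z,c.round(4),r.round(4))
c4=lambda u,v:(215+u/6-.42,130+v/6-.42)
c2=lambda u,v:(260+u/6-.42,130+v/6-.42)
for nm,M,f,L in [("T",T,c2,[(302,365),(300,345),(285,325),(295,400),(270,430),(235,441),(200,433)]),("S",S,c4,[(410,325),(405,305),(385,283),(360,271),(335,273),(400,350),(370,372),(330,380)])]:
  for z in (.08,.1,.12,.13):
    c,r=cfit(np.array([plane(M,f(*q),z)[:2] for q in L]));print(nm,z,c.round(4),r.round(4))
E
```

```text
knob [ 0.5769 -0.1833  0.2881] [0.0011 0.0012 0.0011]
knob [ 0.5829 -0.1861  0.2688] [0.0001 0.0001]
knob [ 0.5758 -0.1822  0.2893] [0.0008 0.0008]
handle [ 0.5491 -0.0723  0.2298] [0.0014 0.0003 0.0012]
handle [ 0.5458 -0.0729  0.2458] [0.0003 0.0003]
handle [ 0.5485 -0.0713  0.2305] [0.0001 0.0001]
cap [ 0.5667 -0.1289  0.2148] [0.0021 0.0021 0.0013]
cap [ 0.5559 -0.1258  0.2647] [0.0007 0.0007]
cap [ 0.5653 -0.128   0.2157] [0.0013 0.0013]
cam [ 0.47411616 -0.11490113  0.61840015]
W 0.08 [ 0.577  -0.1896] 0.0506
W 0.09 [ 0.5751 -0.1883] 0.0496
W 0.1 [ 0.5732 -0.1869] 0.0487
W 0.11 [ 0.5713 -0.1855] 0.0478
W 0.12 [ 0.5694 -0.1841] 0.0468
W 0.13 [ 0.5674 -0.1827] 0.0459
T 0.08 [ 0.5785 -0.1924] 0.0499
T 0.1 [ 0.574  -0.1902] 0.0493
T 0.12 [ 0.5694 -0.1881] 0.0488
T 0.13 [ 0.5671 -0.187 ] 0.0485
S 0.08 [ 0.5857 -0.2108] 0.0524
S 0.1 [ 0.5752 -0.1918] 0.0513
S 0.12 [ 0.5647 -0.1729] 0.0502
S 0.13 [ 0.5595 -0.1634] 0.0497
```

```bash
python3 -c "
from h import *
plan([.577,-.184,.325],.2)"
```

```text
now 1.7 [ 0.4679 -0.1896  0.4393] [-3.137  0.006 -0.09 ] rows 5
[0.073, -0.01, 0.076, np.float64(-0.028)]
[0.073, -0.006, 0.076, np.float64(-0.028)]
[0.073, -0.001, 0.076, np.float64(-0.028)]
[0.073, 0.003, 0.076, np.float64(-0.028)]
[0.073, 0.007, 0.076, np.float64(-0.028)]
```

send_rows([
  [0.075,-0.01,0.08,-0.028],
  [0.075,-0.006,0.08,-0.028],
  [0.075,-0.001,0.08,-0.028],
  [0.075,0.003,0.075,-0.028],
  [0.07,0.007,0.07,-0.028],
])

```text
t: 2.2
eef_pos: [0.5823, -0.1823, 0.3236]
tool_rot: [-3.14, -0.001, 0.214]
force: [-0.0, -0.2, 0.1]
grip_width: 0.005
```

send_rows([
  [0,0,0,0],
  [0,0,0,0],
  [0,0,0,0],
  [0,0,0,0],
  [0,0,0,0],
])

```text
t: 2.7
eef_pos: [0.5815, -0.1829, 0.3218]
tool_rot: [-3.138, 0.002, 0.212]
force: [0.2, 1.3, -0.4]
grip_width: 0.006
```

send_rows([
  [-0.015,0,0.01,0],
  [0,0,0.01,0],
  [0,0,0.01,0],
  [0,0,0.01,0],
  [0,0,0.01,0],
])

```text
t: 3.2
eef_pos: [0.5763, -0.1844, 0.3078]
tool_rot: [-3.14, -0.0, 0.211]
force: [0.0, -0.6, 0.0]
grip_width: 0.007
```

send_rows([
  [0,0,0.008,0],
  [0,0,0.008,0],
  [0,0,0.008,0],
  [0,0,0.008,0],
  [0,0,0.008,0],
])

```text
t: 3.7
eef_pos: [0.5763, -0.1843, 0.2944]
tool_rot: [-3.14, 0.0, 0.211]
force: [-1.1, 0.7, 1.6]
grip_width: 0.003
```

send_rows([
  [0,0,0.008,0],
  [0,0,0.008,0],
  [0,0,0.008,0],
  [0,0,0.008,0],
  [0,0,0.008,0],
])

```text
t: 4.2
eef_pos: [0.5763, -0.1843, 0.2816]
tool_rot: [-3.14, 0.0, 0.211]
force: [-0.9, 0.2, 1.8]
grip_width: 0.005
```

send_rows([
  [0,0,0.006,0],
  [0,0,0.006,0],
  [0,0,0.005,0],
  [0,0,0.004,0],
  [0,0,0.003,0],
])

```text
t: 4.7
eef_pos: [0.5763, -0.1843, 0.2735]
tool_rot: [-3.14, 0.0, 0.211]
force: [-0.4, -0.6, 2.2]
grip_width: 0.004
```

send_rows([
  [0,0,0.003,0],
  [0,0,0.003,0],
  [0,0,0.003,0],
  [0,0,0.003,0],
  [0,0,0.003,0],
])

```text
t: 5.2
eef_pos: [0.5763, -0.1843, 0.2688]
tool_rot: [-3.14, 0.0, 0.211]
force: [-0.9, -0.1, 1.7]
grip_width: 0.01
```

send_rows([
  [0,0,0.003,0],
  [0,0,0.003,0],
  [0,0,0.003,0],
  [0,0,0.003,0],
  [0,0,0.003,0],
])

```text
t: 5.7
eef_pos: [0.5763, -0.1843, 0.2639]
tool_rot: [-3.14, 0.0, 0.211]
force: [-1.2, -0.1, 1.5]
grip_width: 0.008
```

send_rows([
  [0,0,0.002,0],
  [0,0,0.002,0],
  [0,0,0.002,0],
  [0,0,0.002,0],
  [0,0,0.002,0],
])

```text
t: 6.2
eef_pos: [0.5763, -0.1843, 0.2605]
tool_rot: [-3.14, 0.0, 0.211]
force: [-1.2, -0.5, 1.9]
grip_width: 0.005
```

```bash
python3 - <<'E'
from h import *
cv2.imwrite("pics/s2.png",camera("side")[:,:,::-1]);print(sense()["force"],sense()["eef_pos"])
crop("pics/s2.png",(215,100,310,225),"pics/s2c.png",4.8)
E
```

```text
[-0.39064353 -0.68965064  1.49763633] [ 0.5762907  -0.18433419  0.26047181]
```

View pics/s2c.png

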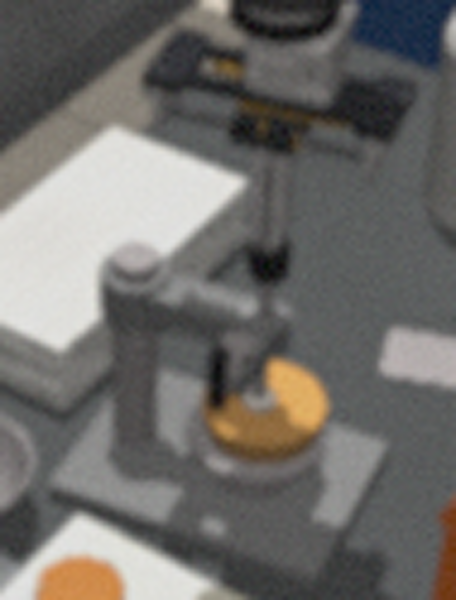

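send_rows([
  [0,0,0.002,0],
  [0,0,0.002,0],
  [0,0,0.002,0],
  [0,0,0.002,0],
  [0,0,0.002,0],
])

```text
t: 6.75
eef_pos: [0.5764, -0.1843, 0.2594]
tool_rot: [-3.141, -0.001, 0.211]
force: [-4.9, 0.3, 8.8]
grip_width: 0.005
```

send_rows([
  [0,0,0.002,0],
  [0,0,0.002,0],
  [0,0,0.002,0],
  [0,0,0.002,0],
  [0,0,0.002,0],
])

```text
t: 7.25
eef_pos: [0.5764, -0.1843, 0.2594]
tool_rot: [3.141, -0.002, 0.21]
force: [-3.5, 0.5, 9.2]
grip_width: 0.005
```

send_rows([
  [0,0,-0.03,0],
  [0,0,-0.05,0],
  [0,0,-0.05,0],
  [0,-0.1,-0.02,0],
  [0,-0.15,0,0],
])

```text
t: 7.75
eef_pos: [0.5611, -0.1149, 0.3089]
tool_rot: [3.14, -0.003, 0.202]
force: [0.2, 1.6, -0.9]
grip_width: 0.001
```

```bash
python3 -c "
from h import *
plan([.549,-.0723,.29],.25)"
```

```text
now 7.75 [ 0.5611 -0.1149  0.3089] [ 3.14e+00 -3.00e-03  2.02e-01] rows 5
[-0.002, -0.029, 0.013, np.float64(-0.005)]
[-0.002, -0.029, 0.013, np.float64(-0.005)]
[-0.002, -0.03, 0.013, np.float64(-0.005)]
[-0.001, -0.03, 0.013, np.float64(-0.005)]
[-0.001, -0.03, 0.013, np.float64(-0.005)]
```

send_rows([
  [-0.002,-0.03,0,-0.01],
  [-0.002,-0.04,0,-0.01],
  [-0.002,-0.04,0,0],
  [-0.002,-0.03,0,0],
  [0,0,0,0],
], hand=155)

```text
t: 8.25
eef_pos: [0.5488, -0.0675, 0.3128]
tool_rot: [3.139, -0.007, 0.252]
force: [0.3, 1.0, -0.0]
grip_width: 0.379
```

```bash
python3 - <<'E'
from h import *
import pickle
m=camera_model("wrist");im=camera("wrist")
cv2.imwrite("pics/w2.png",im[:,:,::-1]);pickle.dump(m,open("w2.pkl","wb"))
plan([.549,-.0723,.25],.25)
print([proj(m,p).round(0) for p in ([.549,-.0723,.247],[.549,-.0723,.203])])
E
```

```text
now 8.3 [ 0.5489 -0.0683  0.3127] [ 3.139 -0.007  0.251] rows 5
[-0.001, 0.003, 0.042, np.float64(0.0)]
[-0.001, 0.003, 0.042, np.float64(0.0)]
[-0.001, 0.003, 0.042, np.float64(0.0)]
[-0.001, 0.003, 0.042, np.float64(0.0)]
[-0.001, 0.003, 0.042, np.float64(0.0)]
[array([261., 214.]), array([261., 198.])]
```

View pics/w2.png

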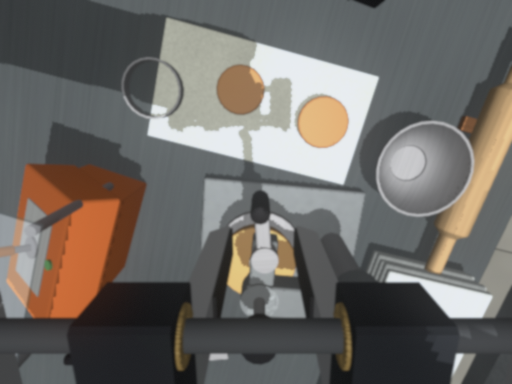

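send_rows([
  [0,0.004,0.07,0],
  [0,0.004,0.07,0],
  [0,0.004,0.07,0],
  [0,0.002,0.06,0],
  [0,0,0.04,0],
])

```text
t: 8.8
eef_pos: [0.5524, -0.0771, 0.2178]
tool_rot: [3.137, -0.009, 0.245]
force: [0.5, 0.4, -0.8]
grip_width: 0.386
```

```bash
python3 - <<'E'
from h import *
import pickle
plan([.549,-.0723,.213],.25)
m=camera_model("wrist");im=camera("wrist")
cv2.imwrite("pics/w3.png",im[:,:,::-1]);pickle.dump(m,open("w3.pkl","wb"))
print(sense()["force"])
E
```

```text
now 8.8 [ 0.5524 -0.0771  0.2178] [ 3.137 -0.009  0.245] rows 5
[-0.001, -0.004, 0.003, np.float64(-0.0)]
[-0.001, -0.004, 0.003, np.float64(-0.0)]
[-0.001, -0.004, 0.003, np.float64(-0.0)]
[-0.001, -0.004, 0.003, np.float64(-0.0)]
[-0.001, -0.004, 0.003, np.float64(-0.0)]
[-1.91749688  0.16812057 -1.98920267]
```

View pics/w3.png

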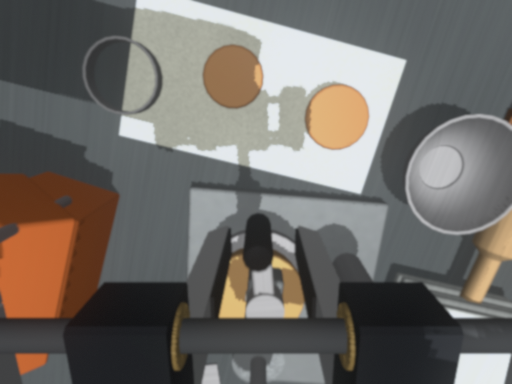

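send_rows([
  [0,-0.008,0.006,-0.005],
  [0,-0.008,0.006,-0.005],
  [0,0,0,0],
  [0,0,0,0],
  [0,0,0,0],
], hand=192)

```text
t: 9.35
eef_pos: [0.5515, -0.0725, 0.2143]
tool_rot: [3.137, -0.009, 0.267]
force: [-0.6, -0.4, 0.0]
grip_width: 0.244
```

send_rows([
  [-0.02,0.002,0,-0.04],
  [-0.027,0.002,0,-0.06],
  [-0.027,0.002,0,-0.06],
  [-0.027,0.002,0,-0.06],
  [-0.027,0.002,0,-0.06],
])

```text
t: 9.85
eef_pos: [0.5212, -0.092, 0.216]
tool_rot: [3.129, -0.009, 0.875]
force: [1.9, 0.5, -1.9]
grip_width: 0.244
```

```bash
python3 - <<'E'
from h import *
s=sense();p=s["eef_pos"];d=p[:2]-[.567,-.130]
print(p,s["tool_rot"],s["force"],s["moment"],"r",np.hypot(*d),"ang",np.degrees(np.arctan2(d[1],d[0])), "yaw+90",90+np.degrees(s["tool_rot"][2]))
E
```

```text
[ 0.52124395 -0.09197641  0.21604766] [ 3.12888802 -0.00852567  0.8750183 ] [ 1.91100474  0.46724059 -1.92859408] [ 0.36466335 -0.53560422  0.06865573] r 0.05949293995932728 ang 140.27318516414135 yaw+90 140.13485556318813
```

Right on the arc. Continue to the end.

send_rows([
  [-0.027,0.002,0,-0.06],
  [-0.027,0.002,0,-0.06],
  [-0.027,0.002,0,-0.06],
  [-0.027,0.002,0,-0.06],
  [-0.024,0.002,0,-0.05],
])

```text
t: 10.35
eef_pos: [0.5071, -0.1275, 0.2175]
tool_rot: [3.124, -0.001, 1.511]
force: [0.1, 2.9, -2.1]
grip_width: 0.246
```

```bash
python3 - <<'E'
from h import *
s=sense();p=s["eef_pos"];d=p[:2]-[.567,-.130]
print(p,s["tool_rot"],s["force"],s["moment"],"r",np.hypot(*d),"ang",np.degrees(np.arctan2(d[1],d[0])), "yaw+90",90+np.degrees(s["tool_rot"][2]))
E
```

```text
[ 0.50714592 -0.12753049  0.21754842] [ 3.12365058e+00 -5.74056161e-04  1.51126063e+00] [ 0.06493483  2.90520539 -2.08191646] [ 0.65031785 -0.01734581  0.03983766] r 0.059905002326930475 ang 177.6373781910839 yaw+90 176.58885611044965
```

send_rows([
  [-0.01,0,0,-0.02],
  [-0.01,0,0,-0.02],
  [-0.008,0,0,-0.01],
  [-0.008,0,0,0],
  [-0.008,0,0,0],
])

```text
t: 10.85
eef_pos: [0.5069, -0.1357, 0.2181]
tool_rot: [3.124, -0.005, 1.627]
force: [-2.3, 14.5, -0.8]
grip_width: 0.249
```

send_rows([
  [0.008,0,0,0],
  [0.002,0,-0.02,0],
  [0,0,-0.1,0],
  [0,0,-0.16,0],
  [0,0,-0.16,0],
])

```text
t: 11.35
eef_pos: [0.5019, -0.1331, 0.3505]
tool_rot: [3.132, -0.008, 1.627]
force: [0.8, -0.4, -0.3]
grip_width: 0.249
```

```bash
python3 - <<'E'
from h import *
s=sense();print(s["eef_pos"],s["tool_rot"],s["joint_positions"].round(3))
cv2.imwrite("pics/s4.png",camera("side")[:,:,::-1]);
crop("pics/s4.png",(215,100,310,225),"pics/s4c.png",4.8)
m=camera_model("wrist");cv2.imwrite("pics/w4.png",camera("wrist")[:,:,::-1])
E
```

```text
[ 0.50193502 -0.13311753  0.35049219] [ 3.13187253 -0.00808463  1.62652541] [ 0.658  0.097 -0.553  1.73   0.043  1.321  1.723]
```

View pics/s4c.png

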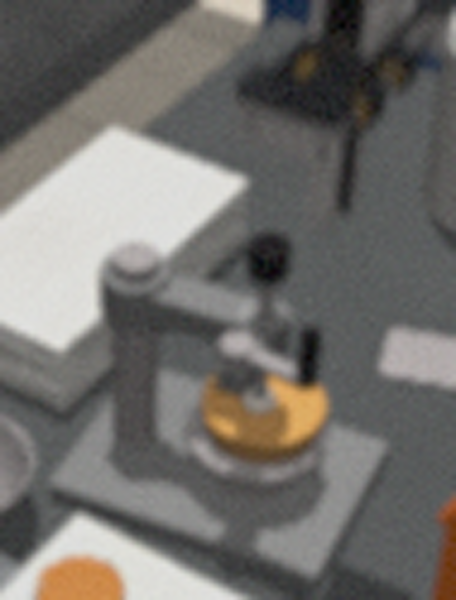

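View pics/w4.png

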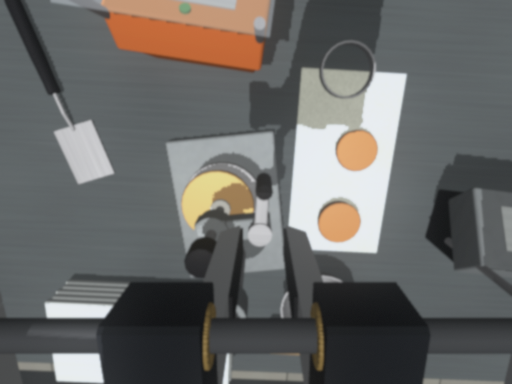

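```bash
python3 - <<'E'
from h import *
T=camera_model("top")
print("table far edge",plane(T,(250,118),0))
for z in (-.6,-.75,-.9): print(z,plane(T,(250,50),z))
S=camera_model("side")
for z in (-.6,-.75,-.9): print(z,plane(S,(150,130),z), plane(S,(20,290),z))
E
```

```text
table far edge [ 0.9385272  -0.00832079  0.        ]
-0.6 [ 1.62168175 -0.02819974 -0.6       ]
-0.75 [ 1.70939462 -0.02999126 -0.75      ]
-0.9 [ 1.7971075  -0.03178279 -0.9       ]
-0.6 [ 2.03455954 -0.8397334  -0.6       ] [ 1.56056623  0.54078358 -0.6       ]
-0.75 [ 2.2130739  -0.98046327 -0.75      ] [ 1.69574199  0.5262784  -0.75      ]
-0.9 [ 2.39158825 -1.12119313 -0.9       ] [ 1.83091775  0.51177323 -0.9       ]
```

```bash
python3 -c "
from h import *
plan([.85,-.0,.45],1.56,vmax=.045)"
```

```text
now 11.45 [ 0.5047 -0.1334  0.3552] [ 3.123 -0.005  1.626] rows 10
[0.038, 0.118, -0.029, np.float64(0.003)]
[0.039, 0.118, -0.029, np.float64(0.003)]
[0.04, 0.117, -0.029, np.float64(0.003)]
[0.041, 0.117, -0.029, np.float64(0.003)]
[0.041, 0.117, -0.029, np.float64(0.003)]
[0.042, 0.117, -0.029, np.float64(0.003)]
[0.043, 0.116, -0.029, np.float64(0.003)]
[0.044, 0.116, -0.029, np.float64(0.003)]
[0.044, 0.116, -0.029, np.float64(0.003)]
[0.045, 0.115, -0.029, np.float64(0.003)]
```

send_rows([
  [0.04,0.118,-0.04,0.003],
  [0.04,0.118,-0.04,0.003],
  [0.04,0.118,-0.03,0.003],
  [0.04,0.118,-0.03,0.003],
  [0.04,0.118,-0.03,0.003],
], hand=255)

```text
t: 11.95
eef_pos: [0.6804, -0.0708, 0.4165]
tool_rot: [3.118, 0.003, 1.581]
force: [1.0, -0.6, 0.4]
grip_width: 0.001
```

send_rows([
  [0.04,0.118,-0.03,0.003],
  [0.04,0.118,-0.03,0.003],
  [0.04,0.118,-0.03,0.003],
  [0.04,0.15,-0.03,0.003],
  [0.04,0.15,-0.03,0.003],
])

```text
t: 12.45
eef_pos: [0.8561, -0.0197, 0.4648]
tool_rot: [3.115, 0.004, 1.549]
force: [1.3, -0.6, 0.5]
grip_width: 0.003
```

```bash
python3 -c "
from h import *
s=sense();print(s['t'],s['eef_pos'],s['tool_rot'],s['joint_positions'].round(3))"
```

```text
12.45 [ 0.85612873 -0.01970789  0.46483476] [3.11506609 0.00354023 1.54884072] [ 0.099  0.754 -0.51   0.548  0.368  1.862  1.38 ]
```

send_rows([
  [0,0.166,0,0],
  [0,0.166,0,0],
  [0,0.166,0,0],
  [0,0.166,0,0],
  [0,0.166,0,0],
])

```text
t: 12.95
eef_pos: [0.9087, -0.011, 0.454]
tool_rot: [3.093, 0.042, 1.589]
force: [0.0, 1.1, 0.8]
grip_width: 0.005
```

```bash
python3 -c "
from h import *
s=sense();print(s['t'],s['eef_pos'],s['tool_rot'],s['joint_positions'].round(3));print(Ro.from_euler('xyz',s['tool_rot']).as_matrix().round(3))"
```

```text
12.95 [ 0.90872211 -0.01101046  0.45396548] [3.09339717 0.04166082 1.58884721] [ 0.062  0.945 -1.08   0.243  1.004  2.027  1.433]
[[-0.018  0.999  0.049]
 [ 0.999  0.02  -0.041]
 [-0.042  0.048 -0.998]]
```

send_rows([
  [0,0.3,0,0],
  [0,0.3,0,0],
  [0,0.3,0,0],
  [0,0.3,0,0],
  [0,0.3,0,0],
])

```text
t: 13.45
eef_pos: [0.92, -0.006, 0.4249]
tool_rot: [3.115, 0.089, 1.581]
force: [-0.0, 0.3, 0.6]
grip_width: 0.006
```

```bash
python3 -c "
from h import *
s=sense();print(s['t'],s['eef_pos'],s['tool_rot'],s['joint_positions'].round(3));print(Ro.from_euler('xyz',s['tool_rot']).as_matrix().round(3))"
```

```text
13.45 [ 0.91998147 -0.00603783  0.42485205] [3.1149586  0.08881554 1.58113104] [ 0.034  0.997 -1.226  0.212  1.215  2.048  1.438]
[[-0.01   1.     0.028]
 [ 0.996  0.013 -0.088]
 [-0.089  0.027 -0.996]]
```

send_rows([
  [0,0.1,-0.16,0],
  [0,0.1,-0.16,0],
  [0,0.1,-0.16,0],
  [0,0.1,-0.16,0],
  [0,0.1,-0.16,0],
])

```text
t: 13.95
eef_pos: [0.8884, 0.0113, 0.5602]
tool_rot: [2.965, 0.09, 1.582]
force: [-0.4, -0.2, 0.1]
grip_width: 0.003
```

```bash
cat > st.py <<'E'
from h import *
s=sense();print(s['t'],s['eef_pos'].round(4),s['tool_rot'].round(3),s['joint_positions'].round(3));print(Ro.from_euler('xyz',s['tool_rot']).as_matrix().round(3))
E
python3 st.py
```

```text
13.95 [0.8884 0.0113 0.5602] [2.965 0.09  1.582] [ 0.017  0.848 -1.226  0.212  1.21   2.048  1.434]
[[-0.011  0.984  0.177]
 [ 0.996  0.027 -0.087]
 [-0.09   0.175 -0.98 ]]
```

send_rows([
  [0,0.08,-0.166,0],
  [0,0.08,-0.166,0],
  [0,0.08,-0.166,0],
  [0,0.08,-0.166,0],
  [0,0.08,-0.166,0],
])

```text
t: 14.45
eef_pos: [0.819, 0.0266, 0.7057]
tool_rot: [2.818, 0.089, 1.581]
force: [-0.5, -0.2, 0.3]
grip_width: 0.004
```

```bash
python3 st.py
```

```text
14.45 [0.819  0.0266 0.7057] [2.818 0.089 1.581] [-0.025  0.658 -0.985  0.212  0.985  2.048  1.432]
[[-0.01   0.948  0.319]
 [ 0.996  0.038 -0.081]
 [-0.089  0.317 -0.944]]
```

send_rows([
  [0,0.1,-0.166,0],
  [0,0.1,-0.166,0],
  [0,0.1,-0.166,0],
  [0,0.1,-0.166,0],
  [0,0.1,-0.166,0],
])

```text
t: 14.95
eef_pos: [0.743, 0.0387, 0.8282]
tool_rot: [2.659, 0.09, 1.578]
force: [0.8, 0.8, 1.0]
grip_width: 0.004
```

```bash
python3 st.py
```

```text
14.95 [0.743  0.0387 0.8282] [2.659 0.09  1.578] [-0.05   0.502 -0.978  0.212  0.989  2.048  1.428]
[[-0.007  0.886  0.464]
 [ 0.996  0.048 -0.076]
 [-0.09   0.462 -0.882]]
```

send_rows([
  [0,0.1,-0.166,0],
  [0,0.1,-0.166,0],
  [0,0.1,-0.166,0],
  [0,0.1,-0.166,0],
  [0,0.1,-0.14,0],
])

```text
t: 15.45
eef_pos: [0.6508, 0.0491, 0.9367]
tool_rot: [2.501, 0.088, 1.575]
force: [0.1, -0.4, 0.2]
grip_width: 0.003
```

```bash
python3 st.py
```

```text
15.45 [0.6508 0.0491 0.9367] [2.501 0.088 1.575] [-0.082  0.349 -0.983  0.212  1.014  2.048  1.423]
[[-0.005  0.801  0.598]
 [ 0.996  0.056 -0.068]
 [-0.088  0.596 -0.798]]
```

```bash
python3 -c "
from h import *
plan([.45,.27,.45],None,vmax=.045)"
```

```text
now 15.45 [0.6508 0.0491 0.9367] [2.501 0.088 1.575] rows 15
[0.059, -0.097, 0.056, np.float64(-0.0)]
[0.059, -0.097, 0.056, np.float64(-0.0)]
[0.059, -0.097, 0.056, np.float64(-0.0)]
[0.059, -0.097, 0.056, np.float64(-0.0)]
[0.059, -0.097, 0.056, np.float64(-0.0)]
[0.059, -0.097, 0.056, np.float64(-0.0)]
[0.059, -0.097, 0.056, np.float64(-0.0)]
[0.059, -0.097, 0.056, np.float64(-0.0)]
[0.059, -0.097, 0.056, np.float64(-0.0)]
[0.059, -0.097, 0.056, np.float64(-0.0)]
[0.059, -0.097, 0.056, np.float64(-0.0)]
[0.059, -0.097, 0.056, np.float64(-0.0)]
[0.059, -0.097, 0.056, np.float64(-0.0)]
[0.059, -0.097, 0.056, np.float64(-0.0)]
[0.059, -0.097, 0.056, np.float64(-0.0)]
```

send_rows([
  [0.06,-0.097,0.056,0],
  [0.06,-0.097,0.056,0],
  [0.06,-0.097,0.056,0],
  [0.06,-0.097,0.056,0],
  [0.06,-0.097,0.056,0],
])

```text
t: 15.95
eef_pos: [0.6023, 0.1008, 0.8533]
tool_rot: [2.465, 0.093, 1.588]
force: [-0.7, 1.2, 2.4]
grip_width: 0.004
```

```bash
python3 st.py; python3 -c "
from h import *
plan([.45,.27,.45],None,vmax=.045)"|head -3
```

```text
15.95 [0.6023 0.1008 0.8533] [2.465 0.093 1.588] [ 0.585  0.072 -1.172  0.882  0.467  1.644  1.231]
[[-0.017  0.778  0.628]
 [ 0.996  0.072 -0.062]
 [-0.093  0.624 -0.776]]
now 15.95 [0.6023 0.1008 0.8533] [2.465 0.093 1.588] rows 15
[0.046, -0.08, 0.046, np.float64(-0.0)]
[0.046, -0.08, 0.046, np.float64(-0.0)]
```

send_rows([
  [0.06,-0.1,0.058,0],
  [0.06,-0.1,0.058,0],
  [0.06,-0.1,0.058,0],
  [0.06,-0.1,0.058,0],
  [0.06,-0.1,0.058,0],
])

```text
t: 16.45
eef_pos: [0.5293, 0.1827, 0.685]
tool_rot: [2.444, 0.106, 1.579]
force: [0.5, 1.6, 0.4]
grip_width: 0.003
```

```bash
python3 st.py; python3 -c "
from h import *
plan([.45,.27,.45],None,vmax=.045)"|head -3
```

```text
16.45 [0.5293 0.1827 0.685 ] [2.444 0.106 1.579] [ 0.713 -0.349 -0.957  1.459 -0.011  1.231  1.306]
[[-0.008  0.766  0.643]
 [ 0.994  0.074 -0.076]
 [-0.106  0.639 -0.762]]
now 16.45 [0.5293 0.1827 0.685 ] [2.444 0.106 1.579] rows 10
[0.037, -0.068, 0.04, np.float64(-0.0)]
[0.037, -0.068, 0.04, np.float64(-0.0)]
```

send_rows([
  [0.05,-0.09,0.053,0],
  [0.05,-0.09,0.053,0],
  [0.05,-0.09,0.053,0],
  [0.05,-0.09,0.053,0],
  [0.05,-0.09,0.053,0],
])

```text
t: 16.95
eef_pos: [0.4663, 0.249, 0.5303]
tool_rot: [2.419, 0.124, 1.576]
force: [1.2, 1.2, 0.5]
grip_width: 0.005
```

```bash
python3 st.py; python3 -c "
from h import *
plan([.45,.27,.45],None,vmax=.045)"|head -3
```

```text
16.95 [0.4663 0.249  0.5303] [2.419 0.124 1.576] [ 0.532 -0.486 -1.005  1.816  0.033  0.996  1.069]
[[-0.005  0.75   0.662]
 [ 0.992  0.086 -0.09 ]
 [-0.124  0.656 -0.744]]
now 16.95 [0.4663 0.249  0.5303] [2.419 0.124 1.576] rows 5
[0.021, -0.042, 0.031, np.float64(-0.0)]
[0.021, -0.042, 0.031, np.float64(-0.0)]
```

```bash
python3 - <<'E'
from h import *
import pickle
m=camera_model("wrist");im=camera("wrist")
cv2.imwrite("pics/w5.png",im[:,:,::-1]);pickle.dump(m,open("w5.pkl","wb"))
print(m["pose"].round(3))
print(proj(m,[.563,.241,.16]),proj(m,[.545,.24,.228]))
E
```

```text
[[-0.005 -0.544 -0.839  0.288]
 [ 0.992 -0.106  0.063  0.26 ]
 [-0.123 -0.833  0.54   0.612]
 [ 0.     0.     0.     1.   ]]
[287.481372   33.4941745] [283.22054602  50.62867366]
```

View pics/w5.png

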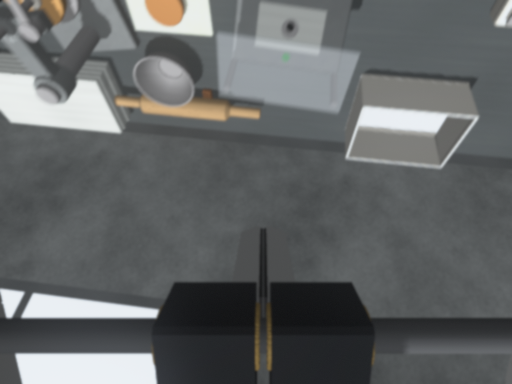

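```bash
python3 - <<'E'
from h import *
crop("pics/w5.png",(205,0,375,120),"pics/w5c.png",4.6)
E
```

```text
(no output)
```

View pics/w5c.png

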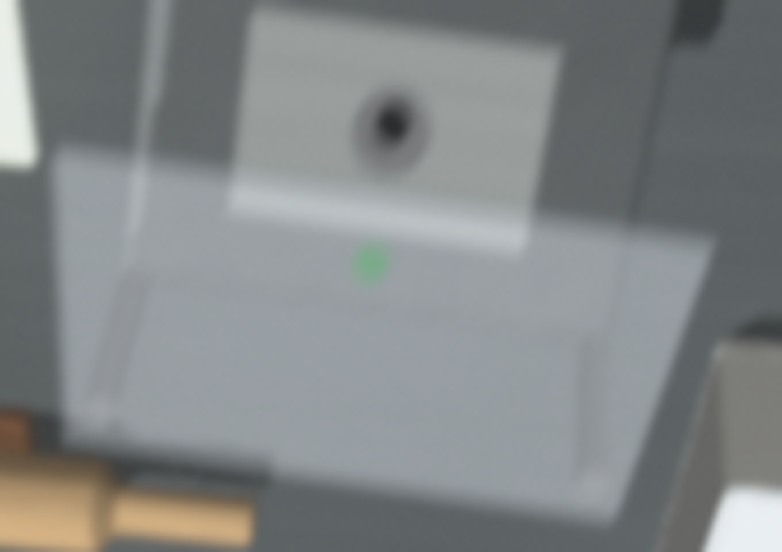

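```bash
python3 - <<'E'
from h import *
import pickle
T=camera_model("top");S=camera_model("side");W=pickle.load(open("w5.pkl","rb"))
c1=lambda u,v:(150+u/6-.42,140+v/6-.42); c3=lambda u,v:(145+u/4-.38,170+v/4-.38); w=lambda u,v:(205+u/4.6-.39,v/4.6-.39)
for n,L in dict(tip=[(T,c1(240,328)),(S,c3(217,328)),(W,w(393,123))],tip2=[(S,c3(217,328)),(W,w(393,123))],FL=[(T,c1(80,342)),(S,c3(145,357)),(W,w(715,240))],BL=[(T,c1(88,188)),(S,c3(48,290)),(W,w(608,523))],BR=[(T,c1(374,198)),(S,c3(210,165)),(W,w(66,443))],led=[(T,c1(246,261)),(S,c3(173,296)),(W,w(372,263))]).items():
    p,r=tri(L);print(n,p.round(4),np.round(r,4))
for n,q in dict(FR=(57,148),FL=(715,240),BR=(66,443),BL=(608,523)).items(): print(n,plane(W,w(*q),.231).round(4))
print("tip at .164",plane(W,w(393,123),.164).round(4),"pivot .13",plane(W,w(390,132),.132).round(4))
for n,q in dict(FL=(80,342),BL=(88,188),BR=(374,198)).items(): print("T",n,plane(T,c1(*q),.231).round(4))
print("T tip",plane(T,c1(240,330),.164).round(4))
E
```

```text
tip [0.562  0.2417 0.1532] [0.0042 0.0031 0.0054]
tip2 [0.555  0.2436 0.1616] [0.0032 0.0032]
FL [0.5384 0.3311 0.2381] [0.0032 0.0035 0.0062]
BL [0.6386 0.3245 0.2343] [0.0041 0.0031 0.0023]
BR [0.6363 0.1477 0.2135] [0.0021 0.0039 0.0047]
led [0.6083 0.2378 0.1547] [0.0027 0.0027 0.0042]
FR [0.5246 0.1572 0.231 ]
FL [0.5363 0.3345 0.231 ]
BR [0.6255 0.1489 0.231 ]
BL [0.6386 0.3256 0.231 ]
tip at .164 [0.5499 0.244  0.164 ] pivot .13 [0.5716 0.2421 0.132 ]
T FL [0.5433 0.3322 0.231 ]
T BL [0.6432 0.3274 0.231 ]
T BR [0.6293 0.1461 0.231 ]
T tip [0.5624 0.2411 0.164 ]
```

```bash
python3 -c "
from h import *
plan([.45,.285,.30],None,vmax=.055)"|head -3
```

```text
now 17.0 [0.4638 0.251  0.5253] [2.423 0.127 1.579] rows 5
[0.042, -0.103, 0.104, np.float64(-0.0)]
[0.042, -0.103, 0.104, np.float64(-0.0)]
```

send_rows([
  [0.042,-0.1,0.1,0],
  [0.042,-0.1,0.1,0],
  [0.042,-0.1,0.1,0],
  [0.042,-0.1,0.1,0],
  [0.03,-0.08,0.08,0],
])

```text
t: 17.5
eef_pos: [0.4469, 0.2699, 0.3595]
tool_rot: [2.416, 0.141, 1.559]
force: [1.1, -1.8, 1.4]
grip_width: 0.008
```

```bash
python3 st.py
```

```text
17.5 [0.4469 0.2699 0.3595] [2.416 0.141 1.559] [ 0.325 -0.268 -1.214  2.093  0.531  0.846  0.392]
[[ 0.012  0.749  0.662]
 [ 0.99   0.084 -0.113]
 [-0.14   0.657 -0.741]]
```

send_rows([
  [0.03,-0.06,0.07,0],
  [0.03,-0.06,0.07,0],
  [0.02,-0.04,0.05,0],
  [0,0,0,0],
  [0,0,0,0],
])

```text
t: 18.0
eef_pos: [0.4489, 0.2851, 0.2868]
tool_rot: [2.4, 0.142, 1.559]
force: [0.2, 0.2, 0.5]
grip_width: 0.005
```

```bash
python3 st.py;  python3 - <<'E'
from h import *
import pickle
m=camera_model("wrist");im=camera("wrist")
cv2.imwrite("pics/w6.png",im[:,:,::-1]);pickle.dump(m,open("w6.pkl","wb"))
cv2.imwrite("pics/s6.png",camera("side")[:,:,::-1])
cv2.imwrite("pics/t6.png",camera("top")[:,:,::-1])
print(proj(m,[.552,.243,.164]))
E
```

```text
18.0 [0.4489 0.2851 0.2868] [2.4   0.142 1.559] [ 0.063  0.019 -1.211  2.178  0.945  0.981 -0.095]
[[ 0.012  0.738  0.674]
 [ 0.99   0.087 -0.113]
 [-0.142  0.669 -0.73 ]]
[238.92284117 169.18458088]
```

View pics/w6.png

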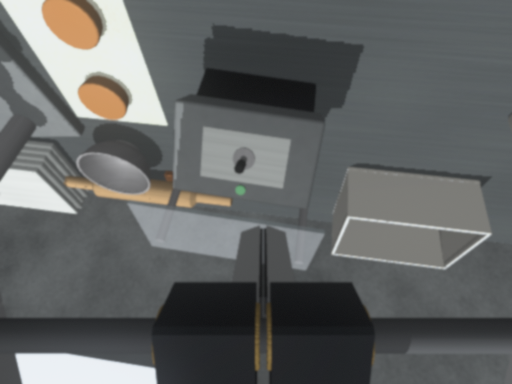

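View pics/s6.png

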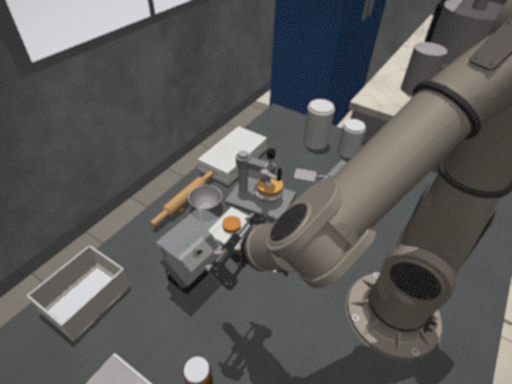

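```bash
python3 - <<'E'
from h import *
crop("pics/w6.png",(120,90,340,280),"pics/w6c.png",3.6)
E
```

```text
(no output)
```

View pics/w6c.png

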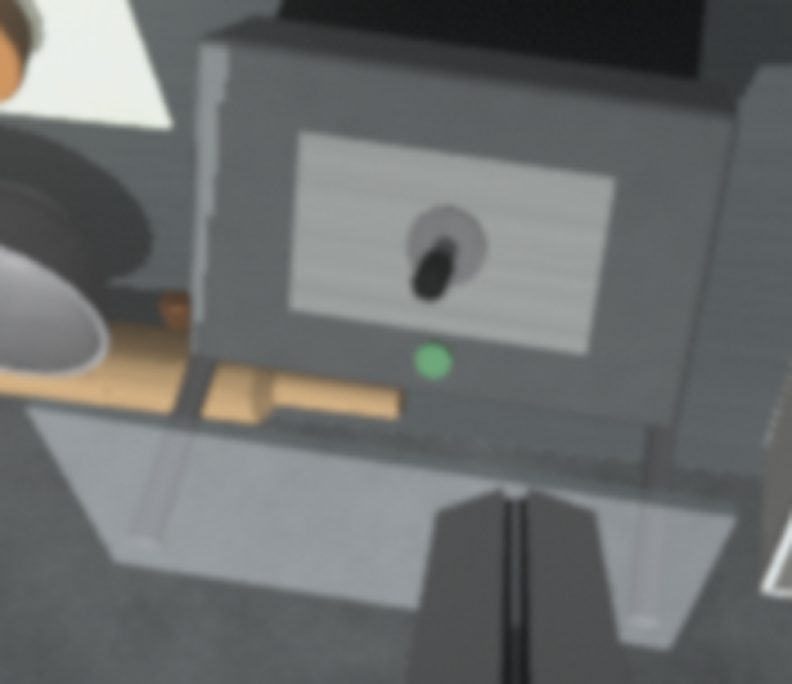

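```bash
python3 - <<'E'
from h import *
import pickle
W=pickle.load(open("w6.pkl","rb"));V=pickle.load(open("w5.pkl","rb"));T=camera_model("top");S=camera_model("side")
w=lambda u,v:(120+u/3.6-.36,90+v/3.6-.36); v5=lambda u,v:(205+u/4.6-.39,v/4.6-.39)
c1=lambda u,v:(150+u/6-.42,140+v/6-.42); c3=lambda u,v:(145+u/4-.38,170+v/4-.38)
print("tip .162",plane(W,w(431,285),.162),"boss .132",plane(W,w(447,245),.132))
print("tip W T",tri([(W,w(431,285)),(T,c1(237,340))]),"boss/pivot",tri([(W,w(447,245)),(V,v5(390,132))]))
print("tip W S",tri([(W,w(431,285)),(S,c3(220,326))]))
FR,FL=plane(W,w(28,408),.229),plane(W,w(737,514),.229);print("guard front",FR,FL,(FR+FL)/2,np.linalg.norm(FL-FR))
print("FL W,T,S",tri([(W,w(737,514)),(T,c1(80,342)),(S,c3(145,357))]))
d=FL-FR;print("yaw",np.degrees(np.arctan2(-d[0],d[1])))
print("led",plane(W,w(433,362),.155), "T led",plane(T,c1(246,261),.155))
E
```

```text
tip .162 [0.55404155 0.24295886 0.162     ] boss .132 [0.57325702 0.24135927 0.132     ]
tip W T (array([0.55635891, 0.24307013, 0.16060435]), [0.0005851763490928244, 0.000585176349092913]) boss/pivot (array([0.5701736 , 0.24208844, 0.13441108]), [0.0001304012774977359, 0.00013040127749766115])
tip W S (array([0.55773338, 0.24100998, 0.16048164]), [0.0015806018671664064, 0.0015806018671665006])
guard front [0.53297621 0.15176186 0.229     ] [0.54405833 0.3337965  0.229     ] [0.53851727 0.24277918 0.229     ] 0.18237166205926295
FL W,T,S (array([0.541842  , 0.33061017, 0.23354503]), [0.004124025790479289, 0.001348885087607193, 0.0044847895463777])
yaw -3.483820778097217
led [0.60779585 0.23845956 0.155     ] T led [0.61100946 0.23793066 0.155     ]
```

```bash
python3 -c "
from h import *
plan([.497,.283,.2235],None)"|head -2
```

```text
now 18.15 [0.4496 0.2844 0.2875] [2.398 0.142 1.556] rows 5
[0.006, -0.005, 0.053, np.float64(-0.0)]
```

send_rows([
  [0.006,-0.005,0.053,0],
  [0.006,-0.005,0.053,0],
  [0.006,-0.005,0.053,0],
  [0.006,-0.005,0.053,0],
  [0.006,-0.005,0.05,0],
])

```text
t: 18.65
eef_pos: [0.5028, 0.2816, 0.2342]
tool_rot: [2.379, 0.139, 1.545]
force: [0.3, -0.0, 0.5]
grip_width: 0.004
```

```bash
python3 st.py; python3 -c "
from h import *
plan([.5645,.272,.1505],None)"|head -2
```

```text
18.65 [0.5028 0.2816 0.2342] [2.379 0.139 1.545] [-0.009  0.238 -1.147  2.195  1.22   1.048 -0.3  ]
[[ 0.025  0.725  0.688]
 [ 0.99   0.077 -0.118]
 [-0.138  0.684 -0.716]]
now 18.65 [0.5028 0.2816 0.2342] [2.379 0.139 1.545] rows 5
[0.002, -0.009, 0.069, np.float64(-0.0)]
```

send_rows([
  [0.002,-0.009,0.06,0],
  [0.002,-0.009,0.06,0],
  [0.002,-0.009,0.05,0],
  [0.002,-0.009,0.04,0],
  [0.002,-0.005,0.03,0],
])

```text
t: 19.15
eef_pos: [0.5504, 0.2706, 0.1803]
tool_rot: [2.368, 0.137, 1.533]
force: [-0.3, 0.0, -0.2]
grip_width: 0.004
```

```bash
python3 st.py; python3 -c "
from h import *
plan([.5645,.272,.1505],None)
m=camera_model('wrist');cv2.imwrite('pics/w7.png',camera('wrist')[:,:,::-1])
cv2.imwrite('pics/s7.png',camera('side')[:,:,::-1]);crop('pics/s7.png',(140,160,270,290),'pics/s7c.png',4.5)"|head -2
```

```text
19.15 [0.5504 0.2706 0.1803] [2.368 0.137 1.533] [-0.053  0.394 -1.049  2.202  1.42   1.067 -0.422]
[[ 0.038  0.719  0.694]
 [ 0.99   0.068 -0.124]
 [-0.137  0.692 -0.709]]
now 19.15 [0.5504 0.2706 0.1803] [2.368 0.137 1.533] rows 5
[0.004, -0.007, 0.02, np.float64(-0.0)]
```

View pics/w7.png

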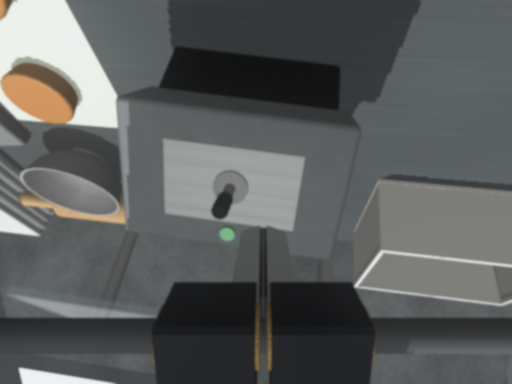

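View pics/s7c.png

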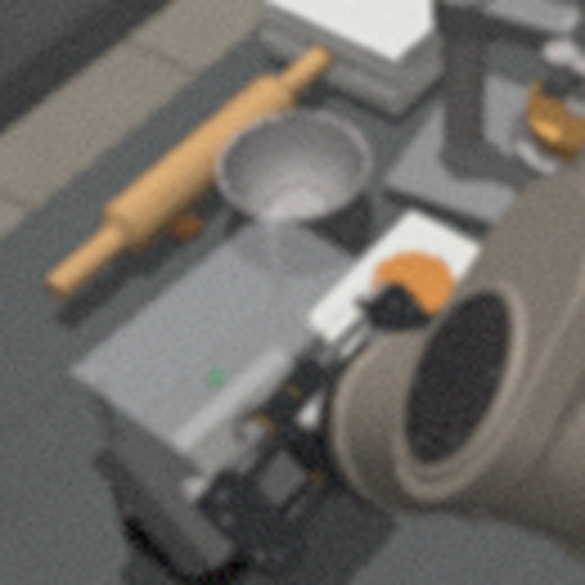

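```bash
python3 - <<'E'
from h import *
m=camera_model('wrist');s=sense();print(s['force'],s['eef_pos'])
n=np.array([-.573,.035,.819]);p=np.array([.577,.241,.13])
print("pred pivot,tip",proj(m,p),proj(m,p+.042*n),"tcp",proj(m,s['eef_pos']))
crop('pics/w7.png',(180,150,300,260),'pics/w7c.png',6)
E
```

```text
[-0.92571064  0.30412374  0.09096297] [0.55013396 0.27053587 0.17965103]
pred pivot,tip [231.0456498  188.08069025] [218.59601518 215.11621411] tcp [259.62540657 241.26376672]
```

View pics/w7c.png

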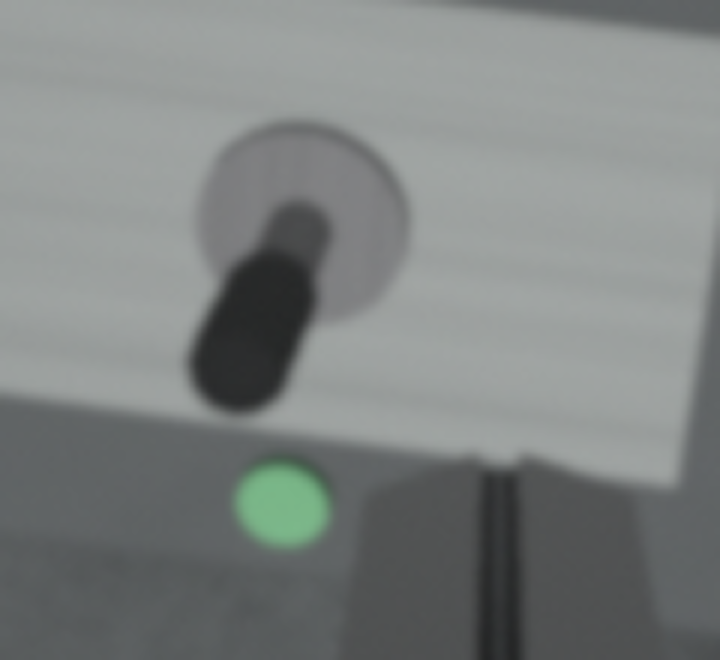

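send_rows([
  [0.004,-0.01,0.02,0],
  [0.004,-0.01,0.02,0],
  [0.002,-0.01,0.02,0],
  [0.002,-0.005,0.02,0],
  [0,0,0.01,0],
])

```text
t: 19.75
eef_pos: [0.5626, 0.2704, 0.1537]
tool_rot: [2.366, 0.136, 1.532]
force: [-0.2, -0.3, 0.7]
grip_width: 0.002
```

```bash
cat > tg.py <<'E'
from h import *
s=sense();d=s['eef_pos']-np.array([.577,.241,.13])
for n,v in dict(n=[-.573,.035,.819],perp=[.817,-.05,.574],y=[.061,.998,0]).items(): print(n,round(float(d@np.array(v))*1000,1),"mm")
print(s['t'],s['force'].round(2),s['tool_rot'].round(3),s['eef_pos'].round(4))
R=Ro.from_euler('xyz',s['tool_rot']);print("ybox in tool",R.inv().apply([.061,.998,0]).round(3), R.as_matrix()[:,2].round(3),"perp",R.inv().apply([.817,-.05,.574]).round(3))
E
python3 tg.py; python3 -c "
from h import *
cv2.imwrite('pics/w8.png',camera('wrist')[:,:,::-1])"
```

```text
n 28.7 mm
perp 0.4 mm
y 28.4 mm
19.75 [-0.24 -0.27  0.73] [2.366 0.136 1.532] [0.5626 0.2704 0.1537]
ybox in tool [ 0.99   0.111 -0.081] [ 0.696 -0.124 -0.707] perp [-0.096  0.981  0.169]
```

View pics/w8.png

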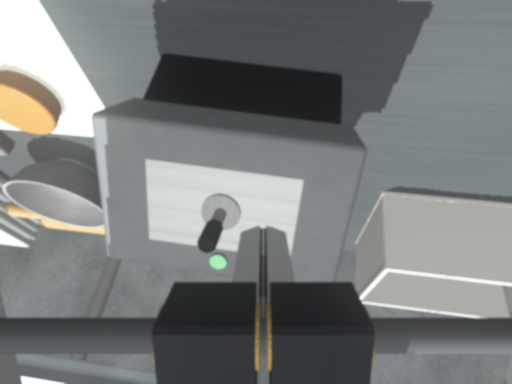

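send_rows([
  [-0.01,-0.001,0,0],
  [-0.01,-0.001,0,0],
  [-0.01,-0.001,0,0],
  [-0.008,-0.001,0,0],
  [-0.008,-0.001,0,0],
])

```text
t: 20.3
eef_pos: [0.5609, 0.2557, 0.1547]
tool_rot: [2.366, 0.136, 1.533]
force: [-0.1, 0.2, 0.4]
grip_width: 0.009
```

```bash
python3 tg.py
```

```text
n 29.9 mm
perp 0.3 mm
y 13.7 mm
20.3 [-0.05  0.2   0.42] [2.366 0.136 1.533] [0.5609 0.2557 0.1547]
ybox in tool [ 0.99   0.111 -0.081] [ 0.696 -0.123 -0.707] perp [-0.096  0.981  0.169]
```

send_rows([
  [-0.007,-0.001,0.001,0],
  [-0.007,-0.001,0.001,0],
  [-0.007,-0.001,0.001,0],
  [-0.006,-0.001,0.001,0],
  [-0.005,-0.001,0.001,0],
])

```text
t: 20.8
eef_pos: [0.5604, 0.2457, 0.1544]
tool_rot: [2.365, 0.135, 1.534]
force: [-0.3, 1.4, 1.3]
grip_width: 0.005
```

```bash
python3 tg.py; python3 -c "
from h import *
cv2.imwrite('pics/w9.png',camera('wrist')[:,:,::-1]);crop('pics/w9.png',(150,150,330,290),'pics/w9c.png',4.4)"
```

```text
n 29.7 mm
perp 0.2 mm
y 3.7 mm
20.8 [-0.28  1.44  1.27] [2.365 0.135 1.534] [0.5604 0.2457 0.1544]
ybox in tool [ 0.99   0.111 -0.079] [ 0.697 -0.122 -0.707] perp [-0.097  0.981  0.17 ]
```

View pics/w9c.png

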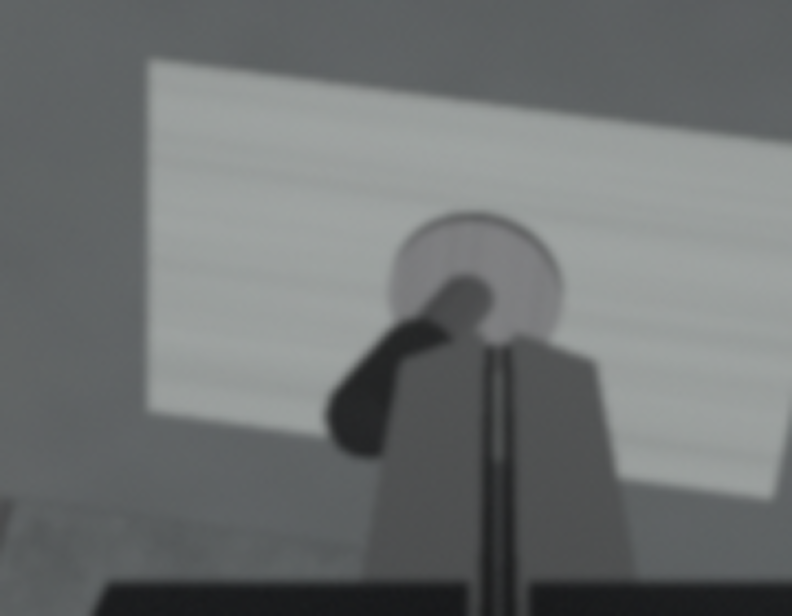

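send_rows([
  [-0.006,-0.001,0.001,0],
  [-0.006,-0.001,0.001,0],
  [-0.006,-0.001,0.001,0],
  [-0.006,-0.001,0.001,0],
  [-0.006,-0.001,0.001,0],
])

```text
t: 21.35
eef_pos: [0.56, 0.2376, 0.1536]
tool_rot: [2.365, 0.133, 1.536]
force: [1.7, 10.3, -1.2]
grip_width: 0.001
```

```bash
python3 tg.py
```

```text
n 28.9 mm
perp -0.2 mm
y -4.4 mm
21.35 [ 1.7  10.31 -1.19] [2.365 0.133 1.536] [0.56   0.2376 0.1536]
ybox in tool [ 0.991  0.112 -0.076] [ 0.697 -0.119 -0.707] perp [-0.098  0.98   0.169]
```

send_rows([
  [-0.005,0,0,0],
  [-0.005,0,0,0],
  [-0.005,0,0,0],
  [-0.005,0,0,0],
  [-0.005,0,0,0],
])

```text
t: 21.85
eef_pos: [0.5587, 0.2366, 0.1553]
tool_rot: [2.366, 0.125, 1.547]
force: [-2.2, 7.9, -0.2]
grip_width: 0.006
```

```bash
python3 tg.py; python3 -c "
from h import *
cv2.imwrite('pics/w10.png',camera('wrist')[:,:,::-1]);crop('pics/w10.png',(150,150,330,290),'pics/w10c.png',4.4)"
```

```text
n 31.0 mm
perp -0.2 mm
y -5.5 mm
21.85 [-2.22  7.85 -0.17] [2.366 0.125 1.547] [0.5587 0.2366 0.1553]
ybox in tool [ 0.991  0.114 -0.063] [ 0.698 -0.106 -0.709] perp [-0.102  0.98   0.169]
```

View pics/w10c.png

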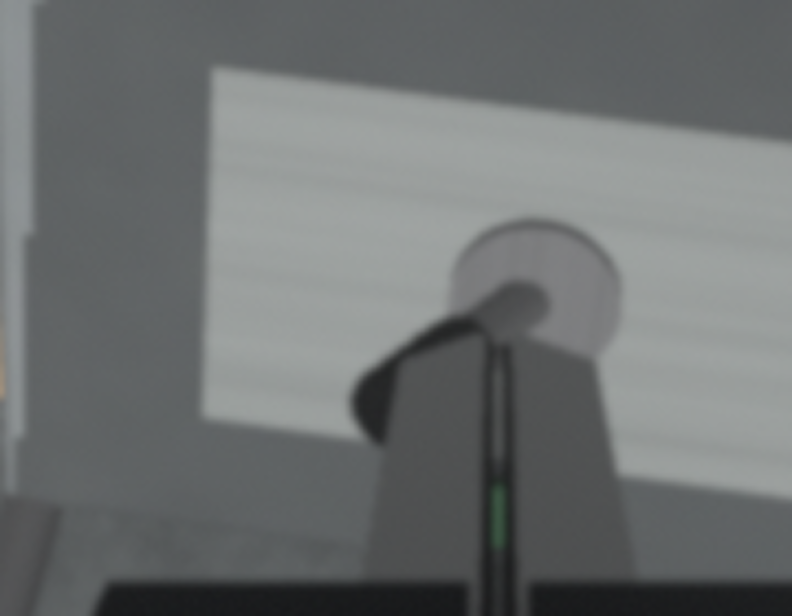

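```bash
python3 - <<'E'
from h import *
m=camera_model('wrist')
n=np.array([-.573,.035,.819]);y=np.array([.061,.998,0]);p=np.array([.577,.241,.13])
o=np.array([150,150])
f=lambda P:((proj(m,P)-o+.39)*4.4).round(0)
print("pivot",f(p))
for a in (0,.2,.3,.35,.4,.45):
    ax=np.cos(a)*n-np.sin(a)*y; sd=-(np.cos(a)*y+np.sin(a)*n)
    print(a,"tip",f(p+.042*ax),"left edge tip",f(p+.042*ax+.0055*sd),"left edge mid",f(p+.025*ax+.0055*sd))
E
```

```text
pivot [539. 297.]
0 tip [520. 458.] left edge tip [477. 452.] left edge mid [489. 380.]
0.2 tip [455. 446.] left edge tip [414. 435.] left edge mid [455. 369.]
0.3 tip [425. 437.] left edge tip [386. 424.] left edge mid [439. 363.]
0.35 tip [410. 432.] left edge tip [372. 418.] left edge mid [432. 359.]
0.4 tip [395. 426.] left edge tip [359. 412.] left edge mid [425. 355.]
0.45 tip [382. 420.] left edge tip [347. 405.] left edge mid [418. 352.]
```

send_rows([
  [-0.004,0,0.002,0],
  [-0.004,0,0.002,0],
  [-0.004,0,0.002,0],
  [-0.004,0,0.002,0],
  [-0.004,0,0.002,0],
])

```text
t: 22.4
eef_pos: [0.559, 0.2367, 0.1551]
tool_rot: [2.366, 0.119, 1.558]
force: [-7.3, 5.9, 4.6]
grip_width: 0.005
```

send_rows([
  [-0.004,0,0.002,0],
  [-0.004,0,0.002,0],
  [-0.004,0,0.002,0],
  [-0.004,0,0.002,0],
  [-0.004,0,0.002,0],
])

```text
t: 22.9
eef_pos: [0.5589, 0.2368, 0.1552]
tool_rot: [2.366, 0.114, 1.57]
force: [-6.7, 4.8, 5.0]
grip_width: 0.004
```

send_rows([
  [-0.004,0,0.002,0],
  [-0.004,0,0.002,0],
  [-0.004,0,0.002,0],
  [-0.004,0,0.002,0],
  [-0.004,0,0.002,0],
])

```text
t: 23.4
eef_pos: [0.5588, 0.2369, 0.1552]
tool_rot: [2.365, 0.109, 1.581]
force: [-6.2, 6.9, 5.7]
grip_width: 0.002
```

```bash
python3 tg.py; python3 -c "
from h import *
cv2.imwrite('pics/w11.png',camera('wrist')[:,:,::-1]);crop('pics/w11.png',(150,150,330,290),'pics/w11c.png',4.4)"
```

```text
n 30.9 mm
perp -0.2 mm
y -5.2 mm
23.4 [-6.18  6.9   5.73] [2.365 0.109 1.581] [0.5588 0.2369 0.1552]
ybox in tool [ 0.991  0.127 -0.027] [ 0.702 -0.07  -0.709] perp [-0.12   0.978  0.17 ]
```

View pics/w11c.png

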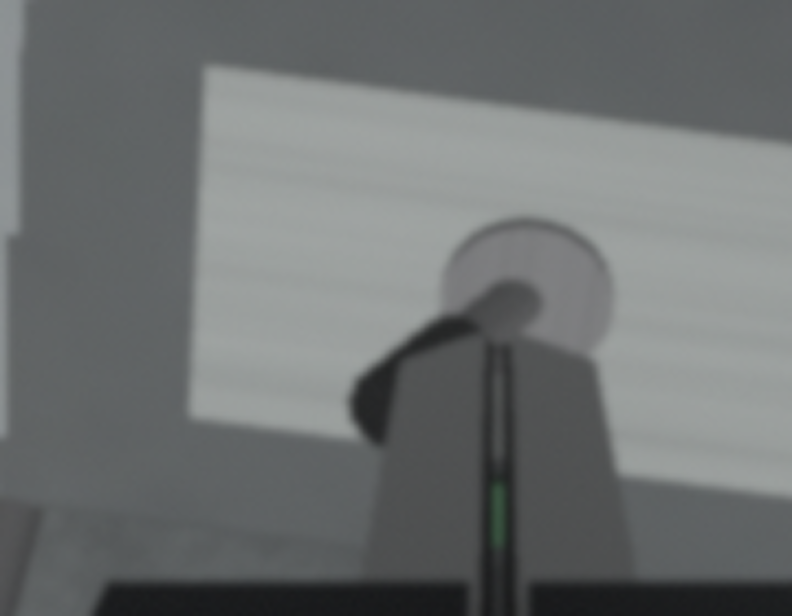

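send_rows([
  [0.014,0.001,-0.001,0],
  [0.014,0.001,-0.001,0],
  [0.014,0.001,-0.001,0],
  [0.014,0.001,-0.001,0],
  [0.014,0.001,-0.001,0],
])

```text
t: 23.95
eef_pos: [0.5588, 0.2579, 0.1551]
tool_rot: [2.364, 0.11, 1.579]
force: [-0.5, 0.4, -0.2]
grip_width: 0.009
```

send_rows([
  [0.016,0.001,-0.001,0],
  [0.016,0.001,-0.001,0],
  [0.016,0,-0.001,0],
  [0,0,-0.01,0],
  [0,0,-0.02,0],
])

```text
t: 24.45
eef_pos: [0.5517, 0.2742, 0.1599]
tool_rot: [2.366, 0.111, 1.578]
force: [0.1, 0.0, 0.5]
grip_width: 0.005
```

```bash
python3 tg.py; python3 -c "
from h import *
cv2.imwrite('pics/w12.png',camera('wrist')[:,:,::-1])"
```

```text
n 40.2 mm
perp -5.2 mm
y 31.6 mm
24.45 [0.07 0.02 0.47] [2.366 0.111 1.578] [0.5517 0.2742 0.1599]
ybox in tool [ 0.991  0.126 -0.031] [ 0.701 -0.074 -0.71 ] perp [-0.119  0.978  0.169]
```

View pics/w12.png

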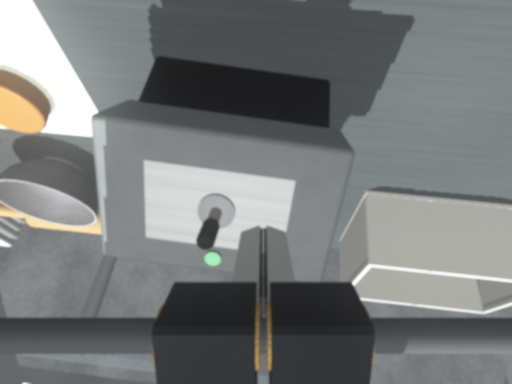

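send_rows([
  [0,-0.01,-0.07,0],
  [0,-0.01,-0.09,0],
  [0,-0.01,-0.1,0],
  [0,-0.01,-0.1,0],
  [0,0,-0.08,0],
])

```text
t: 25.0
eef_pos: [0.4462, 0.2817, 0.2464]
tool_rot: [2.369, 0.112, 1.577]
force: [-0.3, -0.8, -0.1]
grip_width: 0.001
```

send_rows([
  [0,0,-0.05,0],
  [0,0,-0.05,0],
  [0,0,0,0],
  [0,0,0,0],
  [0,0,0,0],
])

```text
t: 25.5
eef_pos: [0.4232, 0.2843, 0.2724]
tool_rot: [2.36, 0.113, 1.578]
force: [1.0, 0.6, -1.2]
grip_width: -0.001
```

```bash
python3 tg.py; python3 -c "
from h import *
cv2.imwrite('pics/s13.png',camera('side')[:,:,::-1]);cv2.imwrite('pics/t13.png',camera('top')[:,:,::-1])
crop('pics/t13.png',(150,120,350,270),'pics/t13c.png',3.9)
crop('pics/s13.png',(145,120,305,290),'pics/s13c.png',3.5)"
```

```text
n 206.3 mm
perp -46.1 mm
y 33.9 mm
25.5 [ 0.96  0.59 -1.16] [2.36  0.113 1.578] [0.4232 0.2843 0.2724]
ybox in tool [ 0.991  0.127 -0.032] [ 0.705 -0.075 -0.705] perp [-0.12   0.977  0.175]
```

View pics/t13c.png

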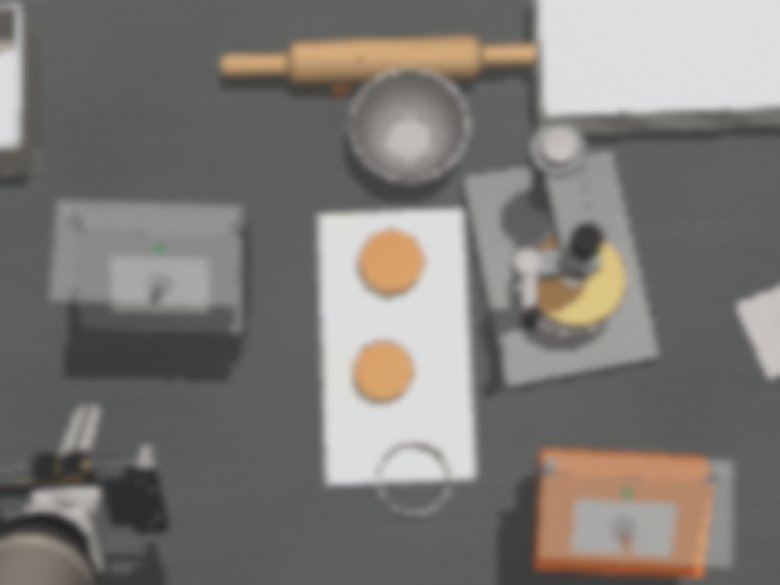

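View pics/s13c.png

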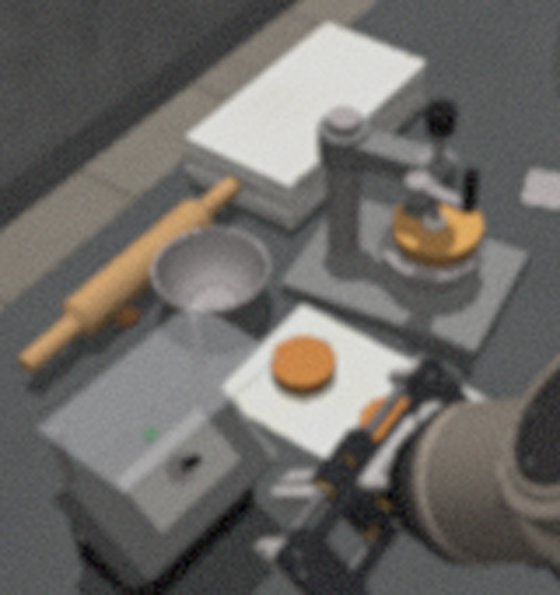

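```bash
python3 -c "
from cell import workorder
print(workorder.hand_in())"
```

```text
the job is handed in; nothing more can be done
None
```

The press is set and its height stored, and I handed the job in at about 25.6 s. `hand_in` reports no verdict.

- **Stop rod:** I pushed the knob down with the closed fingers. The force stayed at about 2 N while the rod slid, then rose to about 9 N when it stopped, with the foot about 100 mm above the table. The camera views put the tart top at 100 to 105 mm.
- **Clamp lever:** I swung the handle round until it met its end stop, at about 14 N. The last pictures show it pointing towards the robot.
- **Toggle:** The moves have no tilt, so I stretched the arm to its joint limits to tip the tool. It ended at about 44 to 45 degrees, past the advised 35 to 40, but nothing showed contact with the guard. I pushed the toggle to the press side only, to about 0.44 rad by my picture estimate. I held it there about 2 s and eased it back.
- **Last checks:** The toggle is centred, the rod's foot is on the tart, and the small tarts, ring and bowl look unmoved. The arm is clear of everything. I did not check the jar and spatula separately.
- **What disagreed:** The top view and an early wrist picture, taken while the arm was still moving, differed by up to 12 mm on where the switch box stood. A second wrist picture with the arm still agreed with the other views to a few mm.

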